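# Clear the washed coffee pile on the kitchen step

### The arm

A 6-joint arm with a two-finger parallel gripper is mounted at the origin on the work surface. World frame = base frame: x ahead of the robot, y to its left, z up, the work surface at z = 0. Lengths are in m, angles in degrees, forces in N, time in s.
With the tool pointing down it reaches from about 0.325 to 0.775 m from the base axis. Payload 5.5 kg.
Tool frame: the origin (TCP) lies at the centre of the arm's flange, where the gripper is bolted on; the fingertips stand 182 mm ahead of it and the grasp point (between the pads) lies 163 mm ahead of it; z points along the fingers, y is the line along which they close (so a half turn about z gives the same grasp; the last joint's range is limited). The gripper opens to 88 mm and grips with 3 to 60 N. Pads are 20 mm wide; open, the fingers measure 115 mm over their backs; the gripper's body (75 mm by 178 mm) begins 61 mm behind the grasp point.
Start: joints at [-69.654, 5.22, 70.514, -0, 104.267, -3.249], TCP at [0.24, -0.55, 0.405] pointing down, gripper open.
Joint ranges: [-164.24, 164.24], [-49.07, 125.15], [9.68, 141.18], [-86.29, 266.29], [3.28, 154.24], [-151.56, 151.56]. Speed limits (degrees/s): [147.25, 147.25, 172.46, 180, 180, 180].

### API

Orientations are given as [roll, pitch, yaw] about the fixed x, y, z axes, in that order (R = Rz(yaw) Ry(pitch) Rx(roll)).
In Python, from station import r gives the robot as it stands. The module is installed in compiled form; this text tells all that it offers. Calls block until the motion is done:
- r.reach(position, orientation): joint-space move of the TCP to a pose.
- r.servo_line(position, rotation=None, speed=0.15): straight line of the TCP; rotation=None keeps the orientation; speed is the mean speed in m/s.
- r.move_joints(angles): joint-space move.
- r.let_go() and r.grab(squeeze=None): open the fingers fully, or close them until they stop; squeeze is the grip in N (None keeps the last).
- r.wait(seconds).
- r.inverse_kinematics(position, orientation): joint angles nearest the present ones, or None.
- r.sense(): the state.
- r.snapshot(name): name is "scene" or "top" or "wrist"; returns a dict with "frame" (384x512x3 uint8, red, green, blue), "fx", "fy", "cx", "cy" (pixels), "R" (3x3) and "t" (3): a world point X has camera coordinates R X + t. Camera axes: x right, y down, z forward; pixel columns grow to the right and rows downward; lengths in m; the calibration is good to about 2 mm. A picture is of the moment at which its call begins. There is no depth.
A pose or a line that the arm cannot do raises r.IKError and nothing moves.
- r.hand_in(): hands the job in; it is judged then, once.
The state is a dict: "clock": time; "joints": joint angles; "joint_vel": joint speeds; "joint_torque": joint torques, N m; "tcp_pos": TCP position; "orientation": TCP orientation; "contact_force": force on the tool from outside, world axes, zero at the start; "torque": the same for the moment, N m; "opening": finger opening in m; "gripper_force": force on a finger pad.
Only numpy, scipy, OpenCV 4.12 (cv2) and the standard library are available. Lean on these libraries where they do the work, as an engineer would, in place of code of your own. Each camera call takes 0.05 s, during which the arm holds its last target. There are 200 camera calls.

### The job

Take the pile of washed coffee things apart from the top down, setting each on its own place before lifting the next: the green cup upright in the middle of the white saucer, the straw-coloured ring flat in the middle of the round cork mat, the blue tile flat on the floor of the roasting pan, and last the dark wooden board lengthwise up the middle of the sloped drying rack, flat on it with its lower end against the cleat. Set the cup and the tile down without dropping them or tipping the cup over, leave the black jebena where it stands, and let go of everything at the end.

Things in the scene. Friction and masses are not known exactly. Their poses are not given: they have to be found in the camera images.
- cup: Loose green ceramic cup without handle, open at the top, 52 mm tall, 58 mm across at the foot, 62 mm at the rim, wall 4 mm, about 130 g. It stands upright on top of the pile, roughly in line with the straw ring. (Two other green cups stand upside down on the step.) Origin: centre of its underside; z up. Pick it from above across its outside.
- straw_ring: Loose straw-yellow plastic ring (the jebena's stand), outer diameter 80 mm, hole 48 mm, so its wall is 16 mm thick; 26 mm tall, about 60 g. It lies flat in the pile on the blue tile, under the cup. Origin: centre of its underside; z up. Pick its wall from above with one finger in the hole, once the cup is off.
- tile: Loose blue glazed ceramic heat tile, 110 (x) by 60 (y) by 16 (z) mm, about 220 g. It lies in the pile on the dark board, lengthwise along it (within about 0.1 rad) and about as wide as the board, under the ring. Origin: centre of its underside; x along its length, z up.
- board: Loose dark wooden serving board, 160 (x) by 60 (y) by 18 (z) mm, about 130 g; bottom of the pile, lying on the step. Either end may go first. Origin: centre of its underside; x along its length, z up.
- saucer: Fixed round white ceramic saucer with a thin blue edge, 116 mm across at its rim, 10 mm tall; its flat inner floor is about 80 mm across and 5 mm above the step. Place for the cup. Origin: centre of its underside, on the step; z up.
- mat: Fixed round cork mat, 116 mm across, 5 mm thick, lying on the step. Place for the straw ring. Origin: centre of its underside; z up.
- pan: Fixed flat rectangular roasting pan of dark steel, 168 (x) by 148 (y) mm outside, 160 by 140 mm inside, rim 20 mm above the step, floor 4 mm above the step, with a small steel loop on each short side. Place for the blue tile. Origin: centre of its underside; x along its length, z up.
- ramp_deck: Deck of the fixed light-wood drying rack, 130 mm wide, sloping 0.28 rad, low end towards the robot; surface runs 174 mm up from a dark cleat 12 mm tall, 120 wide. Origin: on the surface, mid-cleat at its up-slope face, 17 mm above the step; x up the slope, y along the cleat, z square out of the deck. Seated board: underside centre at x = 80 mm, y = z = 0. The board does not slide down by itself.
- jebena: Loose black clay coffee pot, 200 mm tall, body 120 mm across with spout and handle, slim neck, standing at the far left or far right of the work area. Not to be disturbed. Origin: centre of its underside; z up.
There are look-alikes about, which are no part of the job. Of the things that look like the board, the smaller one is meant.

How it is judged:
By the outcome, as a careful person would: the job done as asked, in the order asked, and still so for the second after the job is handed in, with the robot touching nothing.
It also fails if it takes over 128 s, if anything falls off the work surface, if the arm or the gripper's body presses on something with over 40 N, if the wrist force passes 120 N, or if a joint passes its speed limit or range.

## Working session

There is one attempt and no reset: what is moved stays moved. The work goes in short steps, each a Python script; the robot and the scene stay as the last script left them, time stands still between calls to the robot, and variables do not carry over. Pictures are saved under pics/ and viewed, at most 14 in all, crops included, and the job is handed in when it is done.

```bash
mkdir -p pics
cat > h.py <<'E'
import numpy as np, cv2
from station import r
def snap(name,fn=None):
    s=r.snapshot(name); s['R']=np.array(s['R']).reshape(3,3); s['t']=np.array(s['t']).ravel(); s['frame']=np.array(s['frame'])
    if fn: cv2.imwrite('pics/'+fn,s['frame'][:,:,::-1])
    return s
def ray(s,uv,z):
    d=s['R'].T@np.array([(uv[0]-s['cx'])/s['fx'],(uv[1]-s['cy'])/s['fy'],1.]); c=-s['R'].T@s['t']
    return c+d*(z-c[2])/d[2]
def proj(s,X):
    p=s['R']@np.array(X)+s['t']; return np.array([s['fx']*p[0]/p[2]+s['cx'],s['fy']*p[1]/p[2]+s['cy']])
E
python3 - <<'E'
from h import *
a=snap('scene','s0.png');b=snap('top','t0.png')
for s in(a,b): print(-s['R'].T@s['t'],s['R'][2],s['fx'],s['cx'],s['cy'])
im=np.hstack([a['frame'],b['frame']]);print(r.sense()['opening'],r.sense()['clock'])
E
```

```text
[ 1.16938805 -1.01076466  0.95546164] [-0.45940031  0.62749701 -0.62864843] 381.0338677120315 254.67350753171803 189.7443817707738
[ 0.29286191 -0.1283069   1.59351071] [ 0.13439134  0.0217203  -0.99069026] 420.04597585737906 256.144309430987 191.04011942075186
0.0876240473818449 0.1
```

View pics/s0.png

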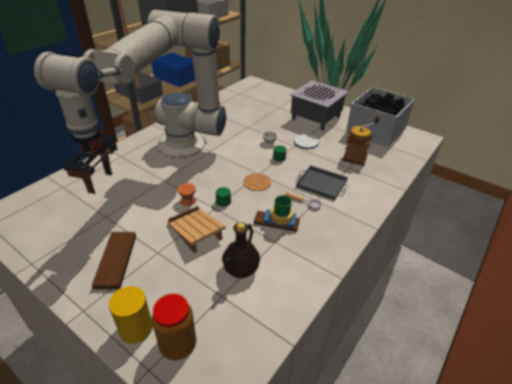

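View pics/t0.png

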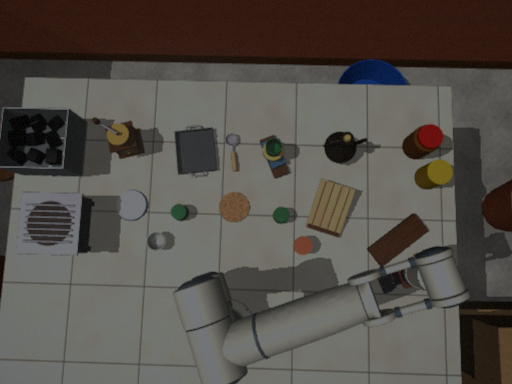

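The scene view shows the pile at (280,213), with the cup on top. The mat is at (257,182), the saucer at (306,142), the pan at (322,182), the rack at (197,227) and the jebena at (241,255). In the top view these are at (274,155), (235,207), (133,205), (196,151), (331,208) and (340,147).

Look-alikes:
- **Cup:** green cups upside down at top (180,212) and (281,215).
- **Board:** the larger board at top (398,240).
- **Saucer:** the small bowl at top (157,240).
- **Mat:** the orange item at top (304,245).

My choice is the pile at top (274,155). I'll triangulate it and check it in a crop.

```bash
cat >> h.py <<'E'
def tri(a,ua,b,ub):
    A=[];y=[]
    for s,u in((a,ua),(b,ub)):
        P=np.hstack([s['R'],s['t'][:,None]])
        for k,(f,c) in enumerate(((s['fx'],s['cx']),(s['fy'],s['cy']))):
            v=P[k]*f-(u[k]-c)*P[2]; A.append(v[:3]);y.append(-v[3])
    x,res,_,_=np.linalg.lstsq(np.array(A),np.array(y),rcond=None); return x
E
python3 - <<'E'
from h import *
a=snap('scene');b=snap('top')
for n,ua,ub in [('mat',(257,182),(235,207)),('saucer',(306,142),(133,205)),('pan',(322,182),(196,151)),('cup',(283,201),(274,147))]:
    print(n,tri(a,ua,b,ub).round(3))
c=cv2.resize(b['frame'][110:260,100:370],None,fx=2.9,fy=2.9,interpolation=cv2.INTER_CUBIC)
cv2.imwrite('pics/t1.png',c[:,:,::-1])
c=cv2.resize(a['frame'][120:290,160:360],None,fx=3.5,fy=3.5,interpolation=cv2.INTER_CUBIC)
cv2.imwrite('pics/s1.png',c[:,:,::-1])
E
```

```text
mat [ 0.447 -0.013  0.   ]
saucer [0.444 0.378 0.001]
pan [0.66  0.145 0.007]
cup [ 0.66  -0.154  0.106]
```

View pics/t1.png

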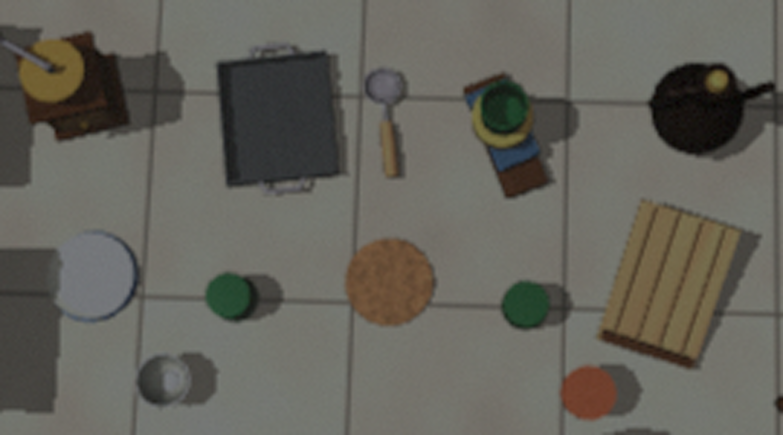

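View pics/s1.png

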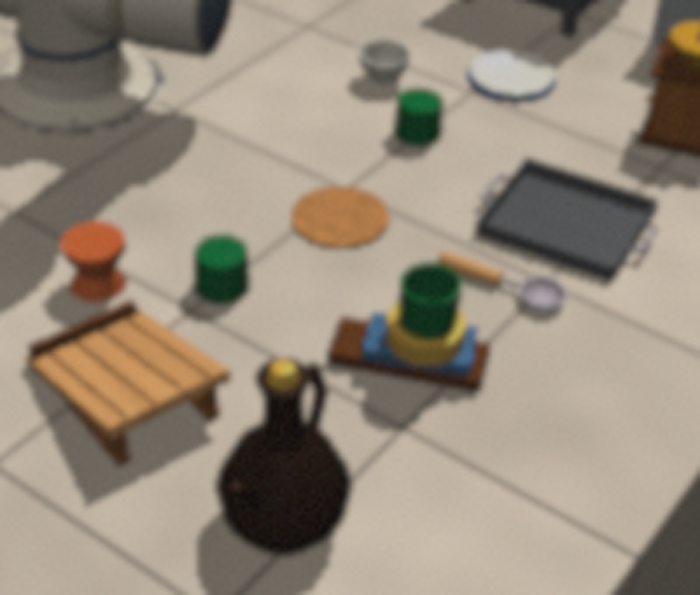

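The pile is confirmed in the crops: dark board, blue tile, yellow ring, then an open green cup. The cup rim centre is at (0.66,-0.154) and z≈0.106, which fits 18+16+26+52 = 112 mm, and the step is at z≈0. Next I'll survey the places from close up with the wrist camera, ending at the pile.

Run:
```python
from h import *
import pickle
print(r.sense()['orientation'])
D={}
for n,p in [('ramp',(0.44,-0.26,.46)),('mat',(.42,-.02,.46)),('saucer',(.43,.33,.46)),('pan',(.62,.14,.46)),('pile',(.60,-.15,.46))]:
    try: r.reach(p,[180,0,0])
    except r.IKError as e: print(n,'IK',e); continue
    D[n]=snap('wrist',f'w_{n}.png'); s=D[n]
    print(n,r.sense()['clock'],(-s['R'].T@s['t']).round(3),s['R'][2].round(2),s['fx'])
pickle.dump(D,open('D.pkl','wb'))
ims=[cv2.resize(D[n]['frame'],(400,300)) if n in D else np.zeros((300,400,3),np.uint8) for n in('ramp','saucer','pan','pile')]
cv2.imwrite('pics/m.png',np.vstack([np.hstack(ims[:2]),np.hstack(ims[2:])])[:,:,::-1])
```

```text
[-1.79930517e+02 -4.37534933e-03  2.35943871e+01]
ramp 1.5917 [ 0.509 -0.261  0.44 ] [-0.25 -0.   -0.97] 309.1375526675028
mat 2.5917 [ 0.489 -0.021  0.44 ] [-0.25 -0.   -0.97] 309.1375526675028
saucer 3.9583 [0.5   0.329 0.44 ] [-0.25 -0.   -0.97] 309.1375526675028
pan 5.05 [0.689 0.14  0.44 ] [-0.25  0.   -0.97] 309.1375526675028
pile 6.2167 [ 0.669 -0.149  0.44 ] [-0.25 -0.   -0.97] 309.1375526675028
```

View pics/m.png

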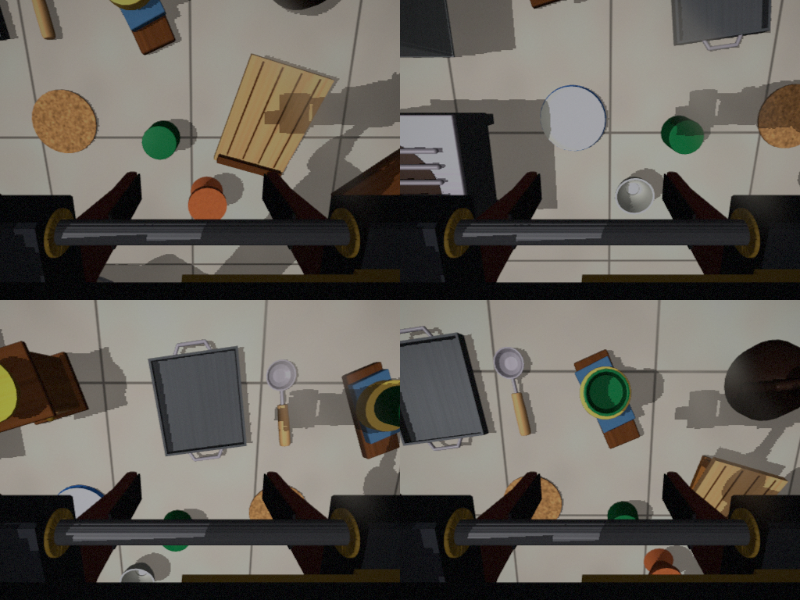

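The wrist views are clear. In the panels the ramp deck is around (275,115), the saucer at (574,117), the pan at (198,400), the cup rim at (606,390), and the board ends at (593,358) and (622,432). Next: masks and rays.

```bash
cat > m.py <<'E'
from h import *
import pickle
D=pickle.load(open('D.pkl','rb'))
def mask(s,lo,hi,box=None):
    m=cv2.inRange(cv2.cvtColor(s['frame'],cv2.COLOR_RGB2HSV),np.array(lo),np.array(hi))
    m[232:]=0
    if box: q=np.zeros_like(m);x0,y0,x1,y1=box;q[y0:y1,x0:x1]=m[y0:y1,x0:x1];m=q
    return cv2.morphologyEx(m,cv2.MORPH_CLOSE,np.ones((5,5),np.uint8))
def big(m): return max(cv2.findContours(m,cv2.RETR_EXTERNAL,cv2.CHAIN_APPROX_NONE)[0],key=cv2.contourArea)
def circ(s,c,z):
    p=np.array([ray(s,q[0],z)[:2] for q in c],np.float32); A=np.c_[2*p,np.ones(len(p))]
    x=np.linalg.lstsq(A,(p**2).sum(1),rcond=None)[0]; return x[:2],2*np.sqrt(x[2]+x[:2]@x[:2])
def rect(s,c,z):
    p=np.array([ray(s,q[0],z)[:2] for q in c],np.float32); return cv2.minAreaRect(p)
E
python3 - <<'E'
from m import *
# hsv samples
def hs(n,pts):
    h=cv2.cvtColor(D[n]['frame'],cv2.COLOR_RGB2HSV); print(n,[h[int(y*1.28),int(x*1.28)].tolist() for x,y in pts])
hs('ramp',[(65,120),(275,100),(275,115),(248,168),(310,90),(240,60),(150,60)])
hs('saucer',[(580,117),(560,117),(545,100),(150,60),(280,60)] and [(180,117),(160,117),(145,90),(350,30),(230,60)])
hs('pan',[(198,100),(153,80),(168,55),(120,40)])
hs('pile',[(206,90),(206,72),(184,80),(190,56),(222,132),(212,118),(240,60)])
E
```

```text
ramp [[15, 151, 132], [21, 103, 154], [16, 141, 105], [10, 173, 78], [21, 99, 149], [21, 22, 154], [21, 23, 154]]
saucer [[120, 9, 165], [128, 6, 165], [20, 24, 160], [95, 23, 67], [23, 19, 157]]
pan [[110, 18, 83], [103, 21, 86], [37, 14, 165], [20, 19, 161]]
pile [[71, 176, 58], [74, 200, 37], [29, 125, 157], [14, 50, 102], [13, 163, 83], [32, 56, 118], [19, 23, 157]]
```

Run:
```python
from m import *
for n in('ramp','mat'):
    s=D[n]; c=big(mask(s,(10,90,60),(19,255,255),(20,60,140,215) if n=='ramp' else None)); print('mat',n,circ(s,c,.005))
s=D['saucer']; 
c=big(mask(s,(95,5,60),(150,255,255),(170,95,275,205))); print('saucer',circ(s,c,.010),cv2.boundingRect(c))
s=D['pan']; c=big(mask(s,(90,8,0),(140,255,125),(185,55,320,205))); print('pan',cv2.boundingRect(c),rect(s,c,.020))
s=D['ramp']; m=mask(s,(12,70,60),(25,255,255),(270,60,445,232)); c=big(m); h=cv2.convexHull(c); q=cv2.approxPolyDP(h,6,True); print('ramp',q.reshape(-1,2).tolist())
for v in q.reshape(-1,2): print(v, ray(s,v,.017).round(4),ray(s,v,.065).round(4))
s=D['pile']; c=big(mask(s,(40,90,20),(90,255,255),(215,70,320,160)));print('cup',cv2.boundingRect(c),circ(s,cv2.convexHull(c),.112))
c=big(mask(s,(20,80,60),(36,255,255),(215,60,320,160)));print('ring',cv2.boundingRect(c),circ(s,cv2.convexHull(c),.060))
c=big(mask(s,(0,100,20),(18,255,200),(215,50,330,200))|mask(s,(90,60,20),(130,255,255),(215,50,330,200))|mask(s,(18,60,20),(95,255,255),(215,50,330,200)));b=rect(s,c,.018);print('board',b)
for L,hx in (('boarddark',((0,100,20),(18,255,200))),('tile',((90,60,20),(130,255,255)))):
    m=mask(s,*hx,(215,50,330,200)); q=np.vstack([k for k in cv2.findContours(m,0,1)[0] if cv2.contourArea(k)>60]); print(L,rect(s,q,.018 if L[0]=='b' else .034))
out=cv2.resize(D['ramp']['frame'][40:240,250:460],None,fx=2,fy=2); out2=cv2.resize(s['frame'][50:210,200:340],None,fx=2.5,fy=2.5)
cv2.imwrite('pics/c1.png',np.hstack([out[:400],out2[:400]])[:,:,::-1])
```

```text
mat ramp (array([ 0.44800629, -0.01269646]), np.float64(0.11381730458745323))
mat mat (array([ 0.44802038, -0.01193991]), np.float64(0.11351880644193155))
saucer (array([0.4475983 , 0.37600681]), np.float64(0.11188338719517453)) (179, 108, 86, 86)
pan (190, 59, 125, 143) ((0.6605392098426819, 0.14453494548797607), (0.18371571600437164, 0.14677013456821442), 7.762646198272705)
ramp [[321, 69], [427, 103], [358, 224], [274, 204]]
[321  69] [ 0.5616 -0.3415  0.017 ] [ 0.5556 -0.3323  0.065 ]
[427 103] [ 0.5198 -0.4829  0.017 ] [ 0.5186 -0.4577  0.065 ]
[358 224] [ 0.351  -0.4061  0.017 ] [ 0.369  -0.3896  0.065 ]
[274 204] [ 0.3813 -0.2837  0.017 ] [ 0.3958 -0.2811  0.065 ]
cup (235, 88, 59, 61) (array([ 0.66267836, -0.15482723]), np.float64(0.06066563273351468))
ring (230, 85, 66, 68) (array([ 0.66067188, -0.15401583]), np.float64(0.07851983974725937))
board ((0.6469947695732117, -0.1605650633573532), (0.15783841907978058, 0.08780183643102646), 23.78950309753418)
boarddark ((0.6465069055557251, -0.15954679250717163), (0.15751037001609802, 0.05857832357287407), 23.172000885009766)
tile ((0.6563266515731812, -0.15499559044837952), (0.10954046249389648, 0.0594211146235466), 25.780593872070312)
```

View pics/c1.png

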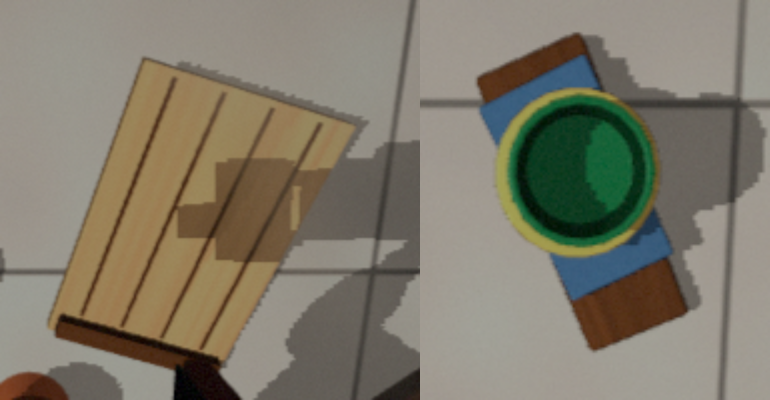

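The sizes agree with the description: cup 61, ring 79, tile 110x59, board 158x59, pan 147 wide, mat 114, saucer 112. Moving now: the cup goes first.

```bash
cat >> h.py <<'E'
G=.163
def fz(): return r.sense()['contact_force'][2]
def over(x,y,yaw,z=.46): r.reach([x,y,z],[180,0,yaw])
def down(x,y,z,speed=.15):
    """grasp point to height z"""
    r.servo_line([x,y,z+G],speed=speed)
def touch(x,y,z0,zmin,thr=2.5):
    down(x,y,z0); r.wait(.2); f0=fz(); z=z0
    while z>zmin:
        z-=.0007; down(x,y,z,.02)
        if fz()-f0>thr: break
    s=r.sense(); print('touch z',round(z,4),'dF',round(fz()-f0,2),'clock',round(s['clock'],2)); return z
E
python3 - <<'E'
from h import *
x,y=.6627,-.1548
over(x,y,0,.32+.1); down(x,y,.093); r.grab(15); s=r.sense(); print(s['opening'],s['gripper_force'],s['contact_force'])
down(x,y,.13,.1); down(x,y,.26,.25); print(fz(),r.sense()['opening'])
snap('scene','s2.png')
X,Y=.4476,.376
over(X,Y,0,.42); print(r.sense()['opening']); touch(X,Y,.033+.005+.006,.036)
r.let_go(); down(X,Y,.08,.1); down(X,Y,.28,.25)
over(.60,-.15,0); s=snap('wrist','w3.png'); print(r.sense()['clock'])
import pickle; pickle.dump(s,open('P2.pkl','wb'))
sc=snap('scene','s3.png')
im=np.hstack([cv2.resize(s['frame'][:240],(400,188)),cv2.resize(sc['frame'][100:240,240:400],(400,350))[:188]])
c=cv2.resize(sc['frame'][110:240,240:370],(400,400)); 
cv2.imwrite('pics/c3.png',np.hstack([c,cv2.resize(s['frame'][40:220,190:370],(400,400))])[:,:,::-1])
E
```

```text
0.06034675605210782 15.000000558793545 [ 0.27847843 -0.17838882  0.13932123]
-1.9419663154101778 0.06021585885054263
0.06027104046682963
touch z 0.0377 dF 2.97 clock 15.72
19.8917
```

View pics/c3.png

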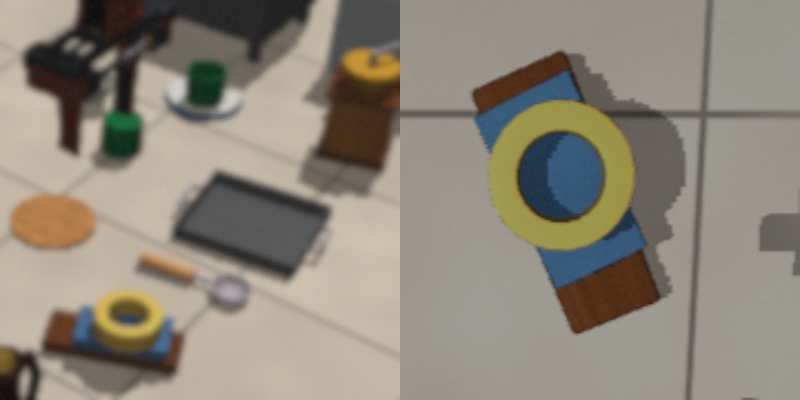

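The cup stands upright on the saucer at crop (205,82), and the ring is exposed on the tile at (562,175). Now I'll pick the ring wall with one finger in the hole. The gripper is offset so that the open inner finger clears the hole.

Run:
```python
from m import *
s=pickle.load(open('P2.pkl','rb'))
c=big(mask(s,(20,80,60),(36,255,255),(215,50,340,180))); ce,d=circ(s,cv2.convexHull(c),.056); print('ring',ce,d)
m=mask(s,(90,60,20),(130,255,255),(215,50,330,200)); q=np.vstack([k for k in cv2.findContours(m,0,1)[0] if cv2.contourArea(k)>60]); print('tile',rect(s,q,.034))
assert .075<d<.084
x,y=ce; gy=y+.042
over(x,gy,0,.36); down(x,gy,.085); down(x,gy,.058,.06); print('F',fz()); r.grab(10); t=r.sense(); print(t['opening'],t['gripper_force'],t['contact_force'])
down(x,gy,.08,.06); down(x,gy,.2,.25); print(fz(),r.sense()['opening'])
X,Y=.448,-.0122; Yg=Y+.032+.0018
over(X,Yg,0,.36); z=touch(X,Yg,.036,.026)
r.let_go(); print(r.sense()['contact_force']); down(X,Yg,.1,.06); 
over(.42,-.03,0); s=snap('wrist','w4.png')
c=big(mask(s,(20,90,60),(36,255,255))); ce,d=circ(s,cv2.convexHull(c),.029); print('ring now',ce,d)
over(.60,-.15,0); p=snap('wrist','w5.png'); print(r.sense()['clock']); pickle.dump(p,open('P3.pkl','wb'))
m=mask(p,(90,60,20),(130,255,255),(215,50,330,200)); print('tile',rect(p,big(m),.034))
cv2.imwrite('pics/c4.png',np.hstack([s['frame'][:240,100:400],p['frame'][:240,150:400]])[:,:,::-1])
```

```text
ring [ 0.66066403 -0.15427668] 0.07944864749170208
tile ((0.6563735008239746, -0.15508981049060822), (0.10931079834699631, 0.05965501815080643), 26.009071350097656)
F -0.08516377632106431
0.017776573796483095 9.449976501518798 [-0.39668321 -0.84280773 -0.38208291]
-2.5312748444285535 0.017793766613888644
touch z 0.0283 dF 5.87 clock 29.4
[-0.55542604  0.31691391  0.44579835]
ring now [ 0.44904865 -0.01039408] 0.07959823232789963
33.7083
tile ((0.6564372777938843, -0.1549167037010193), (0.10927742719650269, 0.059627238661050797), 25.85110092163086)
```

View pics/c4.png

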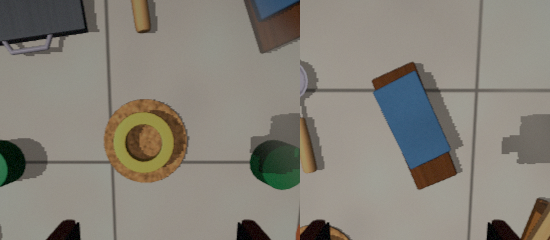

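The ring is flat on the mat, about 2 mm off centre. The tile is clear at crop (412,118). Next is the tile, gripped across its width.

Run:
```python
from m import *
s=D['pan']; m=mask(s,(90,8,0),(140,255,125),(185,55,320,205)); m=cv2.morphologyEx(m,cv2.MORPH_OPEN,np.ones((21,21),np.uint8)); b=rect(s,big(m),.020); print('pan',b)
(X,Y),sz,ya=b
assert abs(max(sz)-.168)<.01 and abs(ya-7.8)<3
x,y,a=.6564,-.1549,25.9
over(x,y,a,.36); down(x,y,.07); down(x,y,.0395,.06); print('F',fz()); r.grab(30); t=r.sense(); print(t['opening'],t['gripper_force'],t['contact_force'])
down(x,y,.06,.05); down(x,y,.2,.25); print(fz(),r.sense()['opening'])
over(X,Y,ya,.36); print(r.sense()['opening']); z=touch(X,Y,.0355,.0235)
r.let_go(); down(X,Y,.06,.06); down(X,Y,.25,.3)
over(.60,-.15,0); p=snap('wrist','w6.png'); pickle.dump(p,open('P4.pkl','wb'))
print('board',rect(p,big(mask(p,(0,100,20),(18,255,200),(215,50,340,200))),.018))
over(.40,-.34,-16); q=snap('wrist','w7.png'); pickle.dump(q,open('R2.pkl','wb')); print(r.sense()['clock'])
sc=snap('top')
cv2.imwrite('pics/c5.png',np.hstack([cv2.resize(q['frame'][:240,120:400],None,fx=1.7,fy=1.7),cv2.resize(sc['frame'][110:214,150:240],None,fx=3.92,fy=3.92)[:408,:320]])[:,:,::-1])
```

```text
pan ((0.6607818603515625, 0.14456802606582642), (0.1692991703748703, 0.14677013456821442), 7.762646198272705)
F 0.15770606989995853
0.060018187740948505 30.000227987766266 [-0.8215096  -0.55042123  0.92698213]
-3.3269122938415925 0.0594628796826903
0.0599037882339083
touch z 0.025 dF 6.44 clock 44.04
board ((0.6466036438941956, -0.15955141186714172), (0.1580396443605423, 0.0589279942214489), 23.21217155456543)
48.525
```

View pics/c5.png

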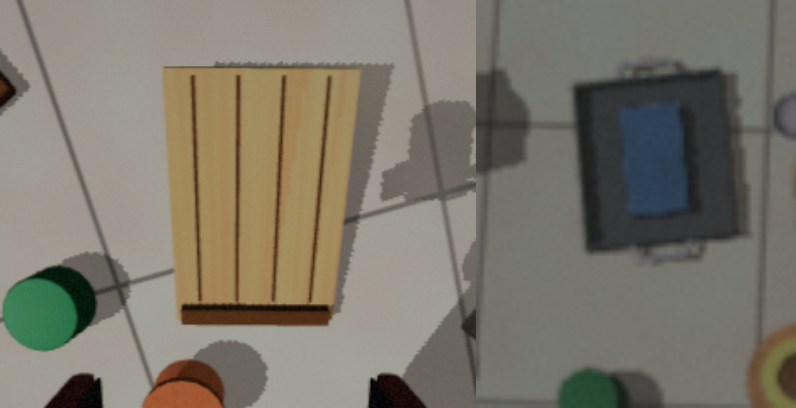

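The tile lies flat in the pan, seen at crop (655,160). The rack in the crop has top corners (164,67) and (361,70), and the base of the cleat face runs (182,304)–(329,305). Next I'll compute the deck frame from these.

Run:
```python
from m import *
q=pickle.load(open('R2.pkl','rb')); f=lambda u,v:(u/1.7+120-.3,v/1.7-.3)
zt=.017+.174*np.sin(.28); TL,TR=[ray(q,f(*p),zt) for p in((164,67.5),(361,70))]
CL,CR=[ray(q,f(*p),.017) for p in((182,304),(329.5,305))]
for n,a,b in(('top',TL,TR),('cleat',CL,CR)):
    d=a-b; print(n,np.linalg.norm(d).round(4),'heading',np.degrees(np.arctan2(d[1],d[0])).round(2)-90,((a+b)/2).round(4))
m=(TL+TR)/2-(CL+CR)/2; print('axis',np.hypot(m[0],m[1]),'expect',.174*np.cos(.28),np.degrees(np.arctan2(m[1],m[0])))
h=np.degrees(np.arctan2(m[1],m[0])); O=(CL+CR)/2
a=np.radians(h);ex=np.array([np.cos(.28)*np.cos(a),np.cos(.28)*np.sin(a),np.sin(.28)]);n=np.array([-np.sin(.28)*np.cos(a),-np.sin(.28)*np.sin(a),np.cos(.28)])
for k,w in((.1,.03),(.08,.0)): print(r.inverse_kinematics(list(O+k*ex+(.0215+w+G)*n),[180,-16.04,h]))
```

```text
top 0.1287 heading -16.549999999999997 [ 0.5365 -0.3966  0.0651]
cleat 0.1213 heading -16.269999999999996 [ 0.3756 -0.3498  0.017 ]
axis 0.16760153422114593 expect 0.1672236462660741 -16.21599137355489
[-47.30736339  -7.92602235  99.75020796   8.51485337  74.50889731
  57.61539019]
[-47.96174311  -8.16788485 103.54050022   8.83938479  71.09952709
  56.37925802]
```

All dimensions and headings agree: axis 167.6 against 167.2 expected, heading −16.3°. Next is the board.

```bash
cat > ramp.py <<'E'
from m import *
h=-16.3; O=np.array([.3758,-.3498,.017]); a=np.radians(h); c,s_=np.cos(.28),np.sin(.28)
ex=np.array([c*np.cos(a),c*np.sin(a),s_]); n=np.array([-s_*np.cos(a),-s_*np.sin(a),c]); ori=[180,-16.043,h]
def tcp(k,w): return list(O+k*ex+(.0215+w+G)*n)
def F(): return np.array(r.sense()['contact_force'])
E
python3 - <<'E'
from ramp import *
x,y,ya=.6466,-.1596,23.2
over(x,y,ya,.36); down(x,y,.06); down(x,y,.0215,.05); print('F',fz()); r.grab(30); t=r.sense(); print(t['opening'],t['gripper_force'],t['contact_force'])
down(x,y,.04,.05); down(x,y,.22,.25); print(fz(),r.sense()['opening'])
r.reach(tcp(.092,.12),ori); r.servo_line(tcp(.092,.02),speed=.12); r.servo_line(tcp(.090,.003),speed=.03); r.wait(.2); f0=F()
w=.003; k=.090
while w>-.004:
    w-=.0007; r.servo_line(tcp(k,w),speed=.02)
    if (F()-f0)@n>2.5: break
print('deck at w',round(w,4),((F()-f0)@n).round(2))
w+=.001; r.servo_line(tcp(k,w),speed=.02); f0=F()
while k>.074:
    k-=.0007; r.servo_line(tcp(k,w),speed=.02); 
    if (F()-f0)@ex>6: break
print('cleat at k',round(k,4),((F()-f0)@ex).round(2)); f0=F()
while w>-.006:
    w-=.0007; r.servo_line(tcp(k,w),speed=.02)
    if (F()-f0)@n>4: break
print('seat w',round(w,4),((F()-f0)@n).round(2)); r.let_go(); r.servo_line(tcp(k,.08),speed=.12)
over(.36,-.34,-16); q=snap('wrist','w8.png'); sc=snap('scene','s8.png'); print(r.sense()['clock'])
cv2.imwrite('pics/c6.png',np.hstack([cv2.resize(q['frame'][:240,120:400],None,fx=1.6,fy=1.6),cv2.resize(sc['frame'][190:286,160:240],None,fx=4,fy=4)])[:,:,::-1])
E
```

```text
F 0.9888862275995627
0.06005299123521415 29.995585083961487 [ 0.54218188 -0.42114248  0.21082173]
-1.650236752465936 0.05986184361930373
deck at w -0.0005 6.07
cleat at k 0.0788 6.17
seat w -0.0016 7.88
65.325
```

View pics/c6.png

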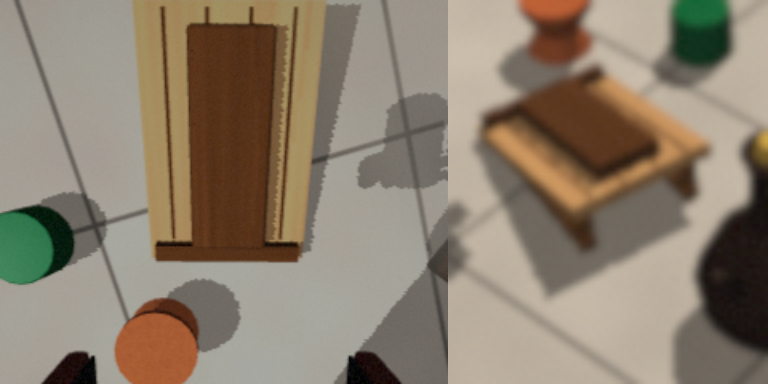

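The board is seated against the cleat and centred: board bottom 190–266, cleat 155–299. One last check of the cup and the tile before handing in.

Run:
```python
from m import *
over(.43,.33,0); s=snap('wrist','w9.png'); 
cup=big(mask(s,(40,90,20),(90,255,255),(170,80,280,205))); print('cup',circ(s,cv2.convexHull(cup),.057),'saucer .4476 .376')
over(.55,0,0,.5); p=snap('top'); q=r.sense(); print(q['clock'],q['opening'])
cv2.imwrite('pics/c7.png',np.hstack([s['frame'][:240,120:400],cv2.resize(p['frame'][110:270,100:380],None,fx=1.5,fy=1.5)])[:240,:,::-1])
```

```text
cup (array([0.44814504, 0.37491965]), np.float64(0.06097145570663646)) saucer .4476 .376
69.1417 0.0875241730631406
```

View pics/c7.png

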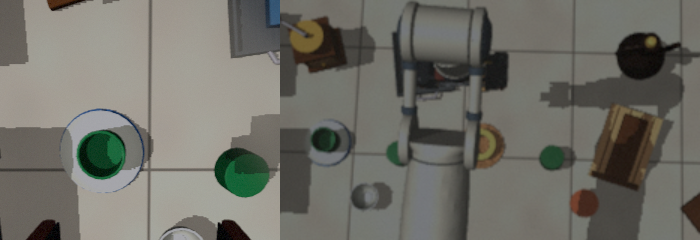

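The cup stands in the middle of the saucer at (101,154), about 1 mm off. The board lies on the rack at (627,148) and the jebena is undisturbed at (641,55).

```bash
python3 -c "
from station import r
print(r.hand_in())"
```

```text
the job is handed in; nothing more can be done
None
```

The job is handed in at about 69 s of the 128 s allowed: cup on the saucer, ring on the mat, tile in the pan and board on the rack against the cleat, done in that order, with everything let go and the jebena untouched.

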